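Clip the tube carrier into the mixer

TASK

Pick up the grey tube carrier by its handle and press it down into the bay on top of the tube mixer, with the gripper, until the sprung tabs at both ends snap under the ledges and it sits fully home on the bay floor; either way round will do. Do not just drop it in. Then let go of it, and leave the tube rack, bottle, glove box and tape roll where they stand.

Things in the scene. Friction and masses are not known exactly. Their poses are not given: they have to be found in the camera images.
- carrier: Loose grey plastic tube carrier, about 0.27 kg: an open-topped divided box 135 mm long (its x axis), 84 mm wide (y), 36 mm high, with a raised carrying handle over its middle and a sprung tab at the middle of each short end. Origin: centre of its underside; z up. It is the same turned half round about z. It starts standing on the work surface.
- handle (a point): Middle of the carrier's handle bar, 78 mm above the centre of its underside; axes as the carrier's. Bar: 90 mm long (along x), 16 mm thick (y), 24 mm high (66 to 90 mm above the underside), on two 12 mm posts at x = -34 and +34 mm. Nothing else of the carrier is higher than 36 mm.
- tab_a (a joint): Deflection of the upright sprung tab at the carrier's +x end, rad: 0 = sprung out (rest), about 0.25 = pushed in so far that its nose passes a ledge, 0.45 = stop. At rest the nose reaches 74 mm from the carrier's centre; it slopes on its lower side and has a flat top 26 mm above the underside.
- tab_b (a joint): The same for the tab at the carrier's -x end.
- mixer: Tube mixer, fixed: white housing 260 mm long (its x axis), 190 mm wide (y), 55 mm high; above it an aluminium platform with an open-topped rectangular bay. Origin: centre of its underside, on the work surface; z up. Highest point 130 mm. At each x end of the bay a ledge hangs over it: underside 30 mm above the bay floor, edge 69.5 mm from the centre; the tab noses catch under them.
- bay (a point): Centre of the bay floor, 85 mm up; axes as the mixer's. Home: carrier's origin on this point, its x axis along this x, either way. Mouth 139 x 90 mm, 36 mm above the floor (play 2 mm each way in x, 3 in y); 45 degree lead-ins 8 mm wide, up to 44 mm. The tabs bear from about 23 mm above home; pushing past takes 7 to 15 N, more than its weight; they snap out about 2 to 4 mm above home.
- tube_rack: Bystander: black tube rack with capped tubes, 70 x 210 x 100 mm. Origin: centre of its underside.
- bottle: Bystander: white bottle, 60 mm across, 150 mm high. Origin: centre of its underside.
- glove_box: Bystander: cardboard glove box, 240 x 120 x 75 mm. Origin: centre of its underside.
- tape_roll: Bystander: roll of tape lying flat, 90 mm across, 25 mm high. Origin: centre of its underside.

How it is judged:
By the outcome, as a careful person would: the job done as asked, in the order asked, and still so for the second after the job is handed in, with the robot touching nothing.
It also fails if it takes over 40 s, if anything falls off the work surface, if the arm or the gripper's body presses on something with over 40 N, if the wrist force passes 120 N, or if a joint passes its speed limit or range.

ROBOT

A 6-joint arm with a two-finger parallel gripper is mounted at the origin on the work surface. World frame = base frame: x ahead of the robot, y to its left, z up, the work surface at z = 0. Lengths are in m, angles in rad, forces in N, time in s.
With the tool pointing down it reaches from about 0.35 to 0.925 m from the base axis. Payload 6.4 kg.
Tool frame: the origin (TCP) lies where the fingers leave the gripper's body, on its centre line; the fingertips stand 73 mm ahead of it and the grasp point (between the pads) lies 54 mm ahead of it; x points along the fingers, y is the direction in which the jaws open and shut, and the axes are right-handed (so a half turn about x gives the same grasp; the last joint's range is limited). The gripper opens to 85 mm and grips with 20 to 120 N. Pads are 22 mm wide; open, the fingers measure 114 mm over their backs; the gripper's body (76 mm by 85 mm) begins 54 mm behind the grasp point. The pads swing forward as they close: fully open they stand 13 mm farther back than shut.
Start: joints at [-1.414, 0.245, 1.558, -0, 1.339, -0.174], TCP at [0.211, -0.615, 0.304] pointing down, gripper open.
Joint ranges: [-3.13, 3.13], [-1.02, 2.26], [0.13, 2.54], [-0.95, 4.09], [0.21, 2.88], [-2.74, 2.74]. Speed limits (rad/s): [2.57, 2.57, 3.14, 3.14, 3.14, 3.14].

INTERFACE

Orientations are given as a rotation vector (axis times angle).
In Python, from plant import status, optics, finish_job gives the robot as it stands.
- The arm moves only by the tool apply_moves, never from a script. Its argument "targets" is a list of rows, each a list of 5 numbers: the closure, from -1 (fully open) to 1 (shut), then the shift along the world's x, y, z in m, then the turn about the world's z in degrees. In form: [[fingers, tx, ty, tz, twist], ...]. A call has 1 to 8 rows; each row shifts and turns the pose as measured when the row begins; what a row does not reach is not made up. A row lasts 1/12 s, in which the tool goes at most 41.7 mm and 7.16 degrees, less where a joint would pass 70% of its speed; a pose out of reach is approached as far as the arm can. A call with a gripper value outside its range is refused whole. The fingers move at their own pace and stop on an object; "squeeze" is the grip in N (left out, the last holds). Time passes only in rows, so rows that do not move let the fingers close. It gives the time, the measured TCP pose, the force and the opening at its end, in the units of the state.
- status.get_state(): the state, without advancing time (a new reading comes with each control period).
- optics.grab_frame(name): name is "scene" or "top" or "wrist"; returns a dict with "img" (400x640x3 uint8, red, green, blue), "range_z" (400x640 float32, m along the optical axis (not along the pixel's ray), 0 where there is no reading), "K" (3x3 intrinsics, pixels), "pose" (4x4, takes a point from camera to world coordinates); the wrist camera has in their place "hand_eye" (4x4, takes a point from camera to tool coordinates, whose origin is the TCP and whose axes are the tool frame's). Camera axes: x right, y up, looking along -z (the intrinsics and any distortion apply to the point x, -y, -z); pixel columns grow to the right and rows downward; lengths in m; the calibration is good to about 2 mm. A picture is of the moment at which its call begins: read the wrist's pose just before it.
- finish_job(): hands the job in, once; it reports no verdict.
The state is a dict: "time_s": time; "qpos": joint angles; "joint_velocities": joint speeds; "tau": joint torques, N m; "position": TCP position; "tcp_rot": TCP orientation; "force": force on the tool from outside, world axes, zero at the start; "ft_torque": the same for the moment, N m; "finger_gap": finger opening in m.
Only numpy, scipy, OpenCV 4.12 (cv2) and the standard library are available. Lean on these libraries where they do the work, as an engineer would, in place of code of your own. Each camera call takes 0.05 s, during which the arm holds its last target.

## Working session

There is one attempt and no reset: what is moved stays moved. The work goes in short steps, Python scripts to look and compute and a tool call to move; the robot and the scene stay as the last step left them, time stands still between calls to the robot, and variables do not carry over. Pictures are saved under pics/ and viewed, and the job is handed in when it is done.

Besides the shell and the picture viewer there is one more tool, called after "Request:" by a JSON object that holds its "op" and its "data", one argument or row to a line. apply_moves: Moves the arm, as the interface text tells. Its arguments: {"type":"object","properties":{"targets":{"type":"array"},"squeeze":{"type":"number"}},"required":["targets"]}

```bash
mkdir -p pics; ls; cat > h.py <<'E'
import numpy as np,cv2
from plant import status,optics
def save(n,f): 
    cv2.imwrite('pics/'+n,f['img'][:,:,::-1])
def cloud(f,T):
    z=f['range_z'];K=f['K'];v,u=np.mgrid[0:400,0:640]
    p=np.stack([(u-K[0,2])/K[0,0]*z,-(v-K[1,2])/K[1,1]*z,-z,np.ones_like(z)],-1)
    return (p@T.T)[...,:3]
E
python3 - <<'E'
from h import *
print(status.get_state())
for n in('scene','top'):
    f=optics.grab_frame(n);save(n+'0.png',f);np.savez(n+'0.npz',**f);print(n,f['K'],f['pose'],[k for k in f])
E
```

```text
pics
{'time_s': 0.0, 'qpos': array([-1.41407999e+00,  2.45814321e-01,  1.55904281e+00,  3.90292019e-06,
        1.33870752e+00, -1.74125351e-01]), 'joint_velocities': array([-0.00100114,  0.00153041,  0.00073227, -0.00075718, -0.00069446,
       -0.00052953]), 'tau': array([-1.97804227e-03, -4.29518044e+01, -3.26126504e+01, -2.01356875e-04,
        5.39075161e-03,  8.08572963e-06]), 'position': array([ 0.21106785, -0.6143211 ,  0.30276455]), 'tcp_rot': array([ 2.04305866,  0.34311892, -2.04301524]), 'force': array([-0.40296329, -0.2088766 ,  0.31111308]), 'ft_torque': array([ 0.05092958, -0.00661505, -0.04502007]), 'finger_gap': 0.08542076625194893}
scene [[463.60283421   0.         308.71898973]
 [  0.         463.60283421 203.46818873]
 [  0.           0.           1.        ]] [[-0.40502682 -0.75589335  0.51437197  1.30364136]
 [ 0.91422532 -0.32740534  0.23874212  0.30494921]
 [-0.01205545  0.56694884  0.82366479  1.24836388]
 [ 0.          0.          0.          1.        ]] ['img', 'range_z', 'K', 'pose']
top [[461.51497931   0.         310.6046279 ]
 [  0.         461.51497931 199.8413526 ]
 [  0.           0.           1.        ]] [[-0.00461285  0.99193523 -0.12666186  0.38571082]
 [-0.99998488 -0.0041966   0.00355295 -0.02181532]
 [ 0.00299275  0.12667633  0.99193959  1.55192343]
 [ 0.          0.          0.          1.        ]] ['img', 'range_z', 'K', 'pose']
```

View pics/scene0.png

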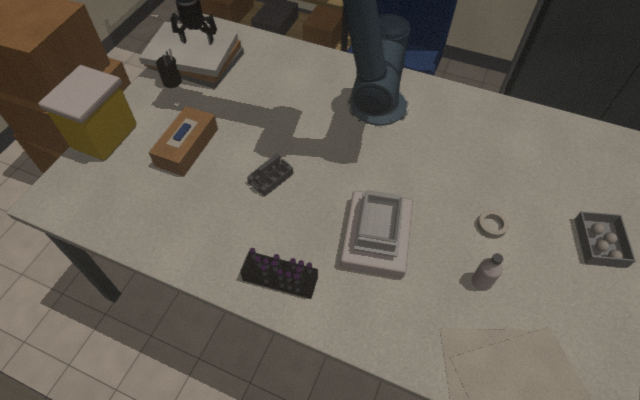

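View pics/top0.png

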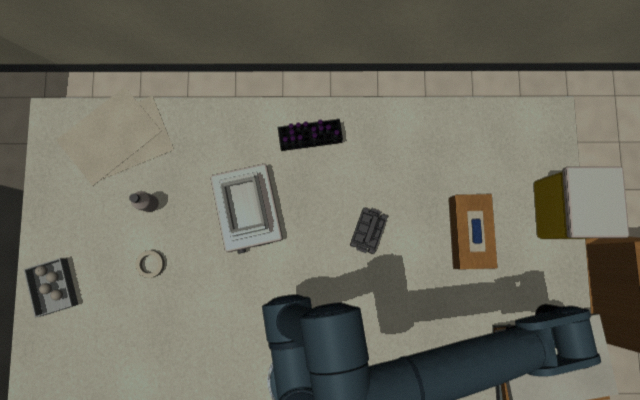

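The top view shows the dark carrier at about (369,230) and the mixer bay at about (247,205). Next I'll measure both from the depth data.

```bash
python3 - <<'E'
from h import *
for n in('top','scene'):
    f=dict(np.load(n+'0.npz'));P=cloud(f,f['pose'])
    tab=P[...,2]
    print(n,'table z',np.median(tab[300:320,100:200]) if n=='top' else np.median(tab[320:340,350:420]))
    X,Y,Z=P[...,0],P[...,1],P[...,2]
    c0=(0.55,0.17) if n=='top' else None
    if n=='top':
        print('carrier px',P[230,369],'bay',P[205,246],'rack',P[134,310],'bottle',P[201,140],'glove',P[232,474])
        cx=P[230,369];bx=P[205,246]
    reg=(abs(X-cx[0])<.12)&(abs(Y-cx[1])<.12)
    for lo,hi in((.012,.1),(.02,.05),(.06,.1)):
        m=reg&(Z>lo)&(Z<hi);q=np.c_[X[m],Y[m]].astype(np.float32)
        if len(q)>5:print(' carrier',lo,hi,len(q),cv2.minAreaRect(q),np.median(Z[m]),q.mean(0))
    reg=(abs(X-bx[0])<.2)&(abs(Y-bx[1])<.2)
    for lo,hi in((.035,.065),(.08,.092),(.11,.14),(.124,.14)):
        m=reg&(Z>lo)&(Z<hi);q=np.c_[X[m],Y[m]].astype(np.float32)
        if len(q)>5:print(' mixer',lo,hi,len(q),cv2.minAreaRect(q),np.median(Z[m]),q.mean(0))
E
```

```text
top table z 0.0004297348166539816
carrier px [ 0.47549739 -0.21207384  0.08645138] bay [0.55646925 0.17870396 0.09180268] rack [ 0.79800874 -0.02618392  0.0547057 ] bottle [0.56725667 0.50621306 0.11924371] glove [ 0.46762    -0.54526066  0.08733608]
 carrier 0.012 0.1 602 ((0.4722706973552704, -0.17986012995243073), (0.16644538938999176, 0.181619331240654), 76.27961730957031) 0.03535206543693803 [ 0.4786499  -0.21638824]
 carrier 0.02 0.05 378 ((0.4797999858856201, -0.21742582321166992), (0.08474962413311005, 0.1481282114982605), 69.34435272216797) 0.03421722065597821 [ 0.478267   -0.21663198]
 carrier 0.06 0.1 158 ((0.47934097051620483, -0.21742498874664307), (0.016826286911964417, 0.08979418873786926), 69.8082504272461) 0.08830281408420182 [ 0.47908658 -0.21628784]
 mixer 0.035 0.065 2175 ((0.5779877305030823, 0.15640154480934143), (0.31231769919395447, 0.25810331106185913), 12.358125686645508) 0.05433093883374163 [0.54730725 0.1788631 ]
 mixer 0.08 0.092 1491 ((0.5565050840377808, 0.18615664541721344), (0.20059175789356232, 0.12550124526023865), 12.328490257263184) 0.085262361112
[... 927 characters left out ...]
6054  ]
 mixer 0.035 0.065 2261 ((0.5588241815567017, 0.1858024299144745), (0.26488974690437317, 0.19052867591381073), 12.408319473266602) 0.05445826190331893 [0.6015063  0.19421698]
 mixer 0.08 0.092 1566 ((0.5590425729751587, 0.1856861710548401), (0.20311810076236725, 0.12493124604225159), 12.42379379272461) 0.08532378214927583 [0.5606961  0.18421227]
 mixer 0.11 0.14 821 ((0.5573334693908691, 0.18539045751094818), (0.1821756660938263, 0.11016018688678741), 12.401453971862793) 0.12361261328639683 [0.5682728  0.18896283]
 mixer 0.124 0.14 385 ((0.5602028965950012, 0.18602143228054047), (0.1730746626853943, 0.11016018688678741), 12.401453971862793) 0.12682970666059368 [0.5584705  0.18584204]
```

```bash
python3 - <<'E'
from h import *
for n,(r0,r1,c0,c1) in {'top':(150,270,200,400),'scene':(140,290,230,430)}.items():
    f=dict(np.load(n+'0.npz'));im=f['img'][r0:r1,c0:c1,::-1]
    cv2.imwrite(f'pics/{n}z.png',cv2.resize(im,None,fx=4,fy=4,interpolation=cv2.INTER_CUBIC)[:600,:800])
E
python3 - <<'E'
from h import *
from scipy.spatial.transform import Rotation as R
s=status.get_state();M=R.from_rotvec(s['tcp_rot']).as_matrix();print(M.round(4))
print('yaw y',np.degrees(np.arctan2(M[1,1],M[0,1])))
f=optics.grab_frame('wrist');print(f['hand_eye'].round(4),f['K']);save('w0.png',f)
E
```

```text
[[-3.000e-04  3.248e-01 -9.458e-01]
 [ 1.700e-03 -9.458e-01 -3.248e-01]
 [-1.000e+00 -1.700e-03 -3.000e-04]]
yaw y -71.0471964494106
[[-7.000e-04  3.164e-01 -9.486e-01 -6.970e-02]
 [ 1.000e+00  2.000e-04 -7.000e-04  1.100e-03]
 [ 0.000e+00 -9.486e-01 -3.164e-01 -8.170e-02]
 [ 0.000e+00  0.000e+00  0.000e+00  1.000e+00]] [[286.47615289   0.         318.8104914 ]
 [  0.         286.47615289 201.20948624]
 [  0.           0.           1.        ]]
```

View pics/w0.png

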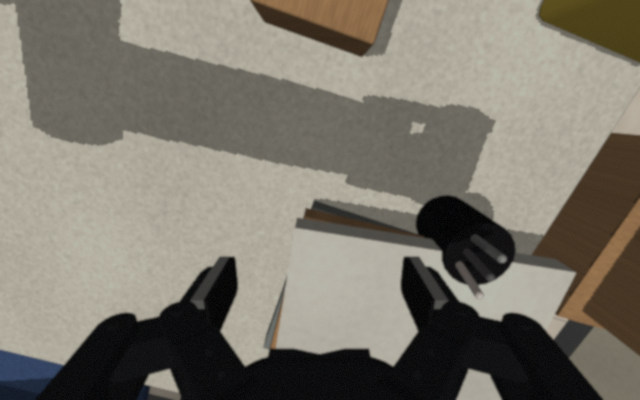

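View pics/topz.png

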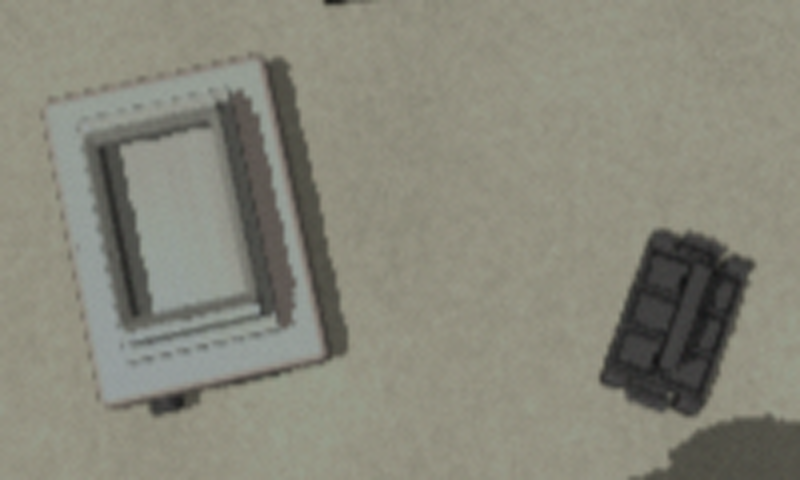

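Request:
{"op": "apply_moves", "data": {
  "targets": [
    [-1, 0.0225, 0.033, 0, -5],
    [-1, 0.0225, 0.033, 0, -5],
    [-1, 0.0225, 0.033, 0, -5],
    [-1, 0.0225, 0.033, 0, -5],
    [-1, 0.0225, 0.033, 0, -5],
    [-1, 0.0225, 0.033, 0, -5],
    [-1, 0.0225, 0.033, 0, -5],
    [-1, 0.0225, 0.033, 0, -4]
  ],
  "squeeze": 100
}}

```text
time_s: 0.82
position: [0.3903, -0.3437, 0.2992]
tcp_rot: [-2.0, 0.397, 2.004]
force: [0.1, -0.0, 0.0]
finger_gap: 0.0856
```

Request:
{"op": "apply_moves", "data": {
  "targets": [
    [-1, 0.0225, 0.033, 0, 0],
    [-1, 0.0225, 0.033, 0, 0],
    [-1, 0.0225, 0.033, 0, 0],
    [-1, 0, 0, 0, 0]
  ]
}}

```text
time_s: 1.15
position: [0.4614, -0.2341, 0.2985]
tcp_rot: [-2.001, 0.392, 2.004]
force: [-0.4, -0.1, 0.5]
finger_gap: 0.0853
```

```bash
cat >> h.py <<'E'
from scipy.spatial.transform import Rotation as R
def wrist(n):
    s=status.get_state();f=optics.grab_frame('wrist');save(n,f)
    T=np.eye(4);T[:3,:3]=R.from_rotvec(s['tcp_rot']).as_matrix();T[:3,3]=s['position']
    print('t',s['time_s'],'tcp',s['position'].round(4),'tool x',T[:3,0].round(4),'yawy',np.degrees(np.arctan2(T[1,1],T[0,1])).round(2),'gap',s['finger_gap'],'F',s['force'].round(1),'q',s['qpos'].round(2))
    return f,cloud(f,T@f['hand_eye']),T
def rect(P,c,r,lo,hi,tag):
    X,Y,Z=P[...,0],P[...,1],P[...,2]
    m=(np.hypot(X-c[0],Y-c[1])<r)&(Z>lo)&(Z<hi);q=np.c_[X[m],Y[m]].astype(np.float32)
    if len(q)<6: return print(tag,'few')
    (cx,cy),wh,a=cv2.minAreaRect(q)
    # trimmed PCA too
    e=np.linalg.eigh(np.cov(q.T))[1][:,1]
    print(tag,len(q),'c',round(cx,4),round(cy,4),'wh',np.round(wh,4),'a',round(a,2),'pca',np.degrees(np.arctan2(e[1],e[0])).round(2),'medz',np.median(Z[m]).round(4),'mean',q.mean(0).round(4))
E
python3 - <<'E'
from h import *
f,P,T=wrist('w1.png')
for lo,hi in((.02,.05),(.06,.1),(.084,.095)): rect(P,(.48,-.217),.1,lo,hi,(lo,hi))
E
```

```text
t 1.15 tcp [ 0.4614 -0.2341  0.2985] tool x [-0.      0.0071 -1.    ] yawy -112.55 gap 0.08534554085105886 F [-0.4 -0.1  0.5] q [-0.69 -0.06  1.9   0.01  1.31  1.27]
(0.02, 0.05) 2950 c 0.4805 -0.2179 wh [0.0843 0.1483] a 69.56 pca 159.8 medz 0.0349 mean [ 0.4871 -0.2192]
(0.06, 0.1) 1476 c 0.481 -0.2182 wh [0.0161 0.0895] a 69.44 pca 159.36 medz 0.0893 mean [ 0.4838 -0.22  ]
(0.084, 0.095) 1383 c 0.481 -0.2182 wh [0.0161 0.0895] a 69.46 pca 159.45 medz 0.0894 mean [ 0.4832 -0.2194]
```

View pics/w1.png

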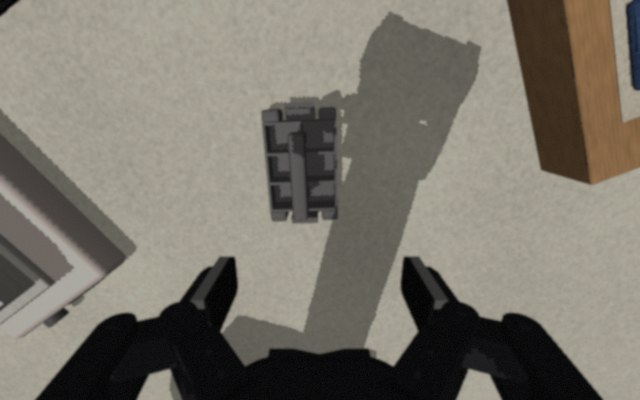

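The wrist view shows the carrier at pixels (265–340, 100–220). Its bar centre is at (0.481,-0.218), with the y axis at -110.5°.

Request:
{"op": "apply_moves", "data": {
  "targets": [
    [-1, 0.0195, 0.016, -0.015, 2],
    [-1, 0, 0, -0.03, 0],
    [-1, 0, 0, -0.03, 0],
    [-1, 0, 0, -0.02, 0],
    [-1, 0, 0, 0, 0]
  ]
}}

```text
time_s: 1.62
position: [0.4805, -0.2216, 0.2026]
tcp_rot: [-2.029, 0.366, 2.023]
force: [-0.3, 0.0, -1.3]
finger_gap: 0.0852
```

```bash
python3 - <<'E'
from h import *
f,P,T=wrist('w2.png')
for lo,hi in((.02,.05),(.084,.095)): rect(P,(.481,-.218),.1,lo,hi,(lo,hi))
E
```

```text
t 1.6167 tcp [ 0.4805 -0.2216  0.2026] tool x [ 0.0032 -0.     -1.    ] yawy -110.51 gap 0.08515372358215274 F [-0.3  0.  -1.3] q [-0.65  0.08  1.94  0.    1.12  1.28]
(0.02, 0.05) 5733 c 0.4802 -0.2179 wh [0.0843 0.1483] a 69.44 pca 159.55 medz 0.0347 mean [ 0.4897 -0.2212]
(0.084, 0.095) 2663 c 0.4813 -0.2183 wh [0.016  0.0892] a 69.41 pca 159.41 medz 0.0895 mean [ 0.4846 -0.2196]
```

View pics/w2.png

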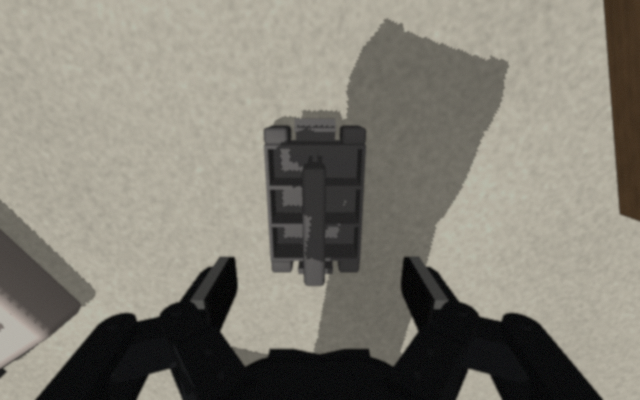

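The bar lies centred between the jaws, at pixel column 314. I'll descend and grip.

Request:
{"op": "apply_moves", "data": {
  "targets": [
    [-1, 0.0005, 0.0035, -0.025, 0],
    [-1, 0, 0, -0.025, 0],
    [-1, 0, 0, -0.018, 0],
    [-1, 0, 0, 0, 0]
  ]
}}

```text
time_s: 2.0
position: [0.4839, -0.2241, 0.1417]
tcp_rot: [-2.043, 0.378, 2.01]
force: [-0.2, 1.2, -0.9]
finger_gap: 0.0854
```

Request:
{"op": "apply_moves", "data": {
  "targets": [
    [1, 0, 0, 0, 0],
    [1, 0, 0, 0, 0],
    [1, 0, 0, 0, 0],
    [1, 0, 0, 0, 0],
    [1, 0, 0, 0, 0],
    [1, 0, 0, 0, 0],
    [1, 0, 0, 0, 0],
    [1, 0, 0, 0, 0]
  ],
  "squeeze": 100
}}

```text
time_s: 2.67
position: [0.4872, -0.2283, 0.1511]
tcp_rot: [-2.057, 0.387, 1.998]
force: [0.3, 0.2, -2.2]
finger_gap: 0.0131
```

```bash
python3 - <<'E'
from h import *
f,P,T=wrist('w3.png')
for lo,hi in((.02,.05),(.075,.1)): rect(P,(.481,-.218),.1,lo,hi,(lo,hi))
print('toolR',T[:3,:3].round(4))
E
```

```text
t 2.6667 tcp [ 0.4872 -0.2283  0.1511] tool x [ 0.0257 -0.0178 -0.9995] yawy -110.89 gap 0.013063767649994102 F [ 0.3  0.2 -2.2] q [-0.65  0.17  1.95  0.    0.99  1.28]
(0.02, 0.05) 6518 c 0.4789 -0.2254 wh [0.0844 0.148 ] a 68.65 pca 119.42 medz 0.0354 mean [ 0.5119 -0.2378]
(0.075, 0.1) 5027 c 0.482 -0.2238 wh [0.0395 0.0872] a 56.91 pca 158.79 medz 0.0905 mean [ 0.4875 -0.2295]
toolR [[ 0.0257 -0.3566 -0.9339]
 [-0.0178 -0.9342  0.3562]
 [-0.9995  0.0075 -0.0303]]
```

View pics/w3.png

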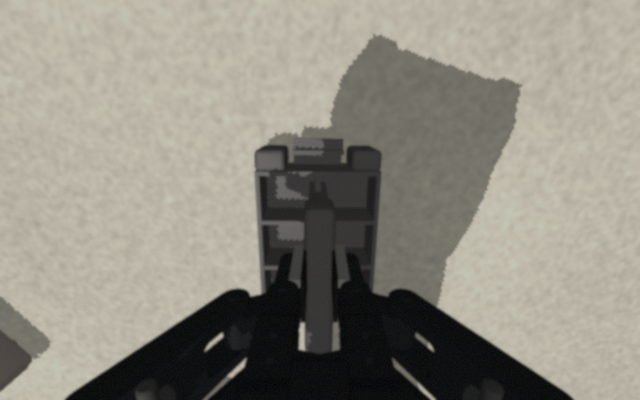

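The tool drifted up about 10 mm and tilted while holding, so the grip is shallow. I'll open, then study the drift before gripping again.

Request:
{"op": "apply_moves", "data": {
  "targets": [
    [-1, 0, 0, 0, 0],
    [-1, 0, 0, 0, 0]
  ]
}}

```text
time_s: 2.88
position: [0.487, -0.2282, 0.1509]
tcp_rot: [-2.056, 0.387, 1.999]
force: [0.5, -0.3, 0.5]
finger_gap: 0.0362
```

Request:
{"op": "apply_moves", "data": {
  "targets": [
    [-1, 0, 0, 0, 0],
    [-1, 0, 0, 0, 0]
  ]
}}

```text
time_s: 3.05
position: [0.4872, -0.2283, 0.1512]
tcp_rot: [-2.057, 0.387, 1.999]
force: [0.0, 1.3, -0.1]
finger_gap: 0.0613
```

```bash
python3 - <<'E'
from h import *
for i in range(3):
    s=status.get_state();print(s['time_s'],s['position'].round(4),s['tcp_rot'].round(4),s['qpos'].round(4),s['joint_velocities'].round(3),s['tau'].round(2),s['force'].round(2))
    f,P,T=wrist(f'w4{i}.png')
for lo,hi in((.02,.05),(.084,.095)): rect(P,(.481,-.218),.1,lo,hi,(lo,hi))
E
```

```text
3.05 [ 0.4872 -0.2283  0.1512] [-2.0569  0.3869  1.9986] [-6.4950e-01  1.6960e-01  1.9531e+00  1.4000e-03  9.8780e-01  1.2849e+00] [ 0.    -0.001 -0.002  0.    -0.001  0.   ] [  0.   -34.49 -27.3    0.    -0.08  -0.  ] [ 0.05  1.32 -0.14]
t 3.05 tcp [ 0.4872 -0.2283  0.1512] tool x [ 0.0255 -0.0179 -0.9995] yawy -110.88 gap 0.061275428997807885 F [ 0.   1.3 -0.1] q [-0.65  0.17  1.95  0.    0.99  1.28]
3.1 [ 0.4873 -0.2284  0.1513] [-2.0572  0.387   1.9984] [-6.4950e-01  1.6950e-01  1.9530e+00  1.4000e-03  9.8770e-01  1.2849e+00] [-0.001  0.     0.001 -0.001  0.001  0.001] [ 1.000e-02 -3.443e+01 -2.723e+01  0.000e+00 -7.000e-02  0.000e+00] [-0.84  0.48 -0.05]
t 3.1 tcp [ 0.4873 -0.2284  0.1513] tool x [ 0.0257 -0.018  -0.9995] yawy -110.88 gap 0.06777023772275226 F [-0.8  0.5 -0.1] q [-0.65  0.17  1.95  0.    0.99  1.28]
3.15 [ 0.4873 -0.2284  0.1512] [-2.057   0.3869  1.9985] [-6.4950e-01  1.6950e-01  1.9531e+00  1.4000e-03  9.8780e-01  1.2849e+00] [-0.001  0.001  0.    -0.     0.    -0.002] [ 1.000e-02 -3.449e+01 -2.732e+01  0.000e+00 -8.000e-02 -0.000e+00] [0.18 0.08 0.11]
t 3.15 tcp [ 0.4873 -0.2284  0.1512] tool x [ 0.0256 -0.0179 -0.9995] yawy -110.88 gap 0.0749391132865471 F [0.2 0.1 0.1] q [-0.65  0.17  1.95  0.    0.99  1.28]
(0.02, 0.05) 9218 c 0.4788 -0.2246 wh [0.0842 0.1485] a 68.55 pca 158.62 medz 0.0344 mean [ 0.4889 -0.2285]
(0.084, 0.095) 4646 c 0.4825 -0.2345 wh [0.0819 0.0803] a 12.09 pca 158.61 medz 0.0895 mean [ 0.4848 -0.2271]
```

```bash
python3 - <<'E'
from h import *
f=optics.grab_frame('scene');save('s1.png',f)
im=f['img'][100:260,200:400,::-1];cv2.imwrite('pics/s1z.png',cv2.resize(im,None,fx=3.7,fy=3.7,interpolation=cv2.INTER_CUBIC))
E
```

```text
(no output)
```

View pics/s1z.png

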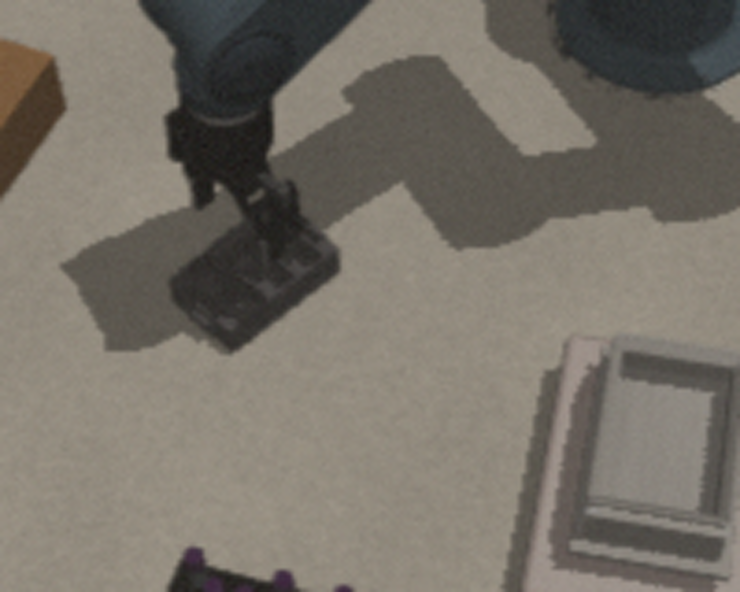

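View pics/w42.png

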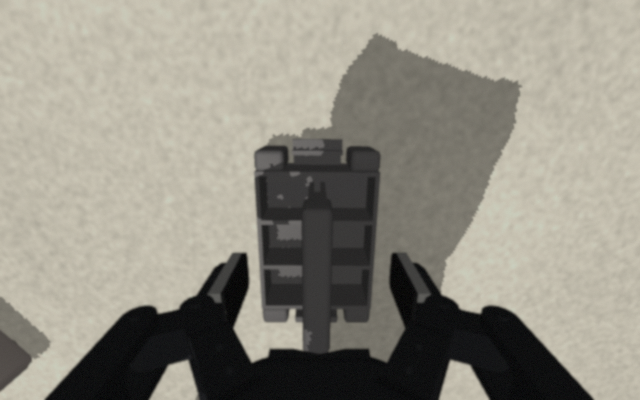

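Request:
{"op": "apply_moves", "data": {
  "targets": [
    [-1, -0.01, 0.005, -0.002, 0],
    [-1, 0, 0, -0.006, 0],
    [-1, 0, 0, 0, 0]
  ]
}}

```text
time_s: 3.5
position: [0.4775, -0.2236, 0.1432]
tcp_rot: [-2.059, 0.388, 1.997]
force: [-0.7, 0.4, -0.1]
finger_gap: 0.0856
```

Request:
{"op": "apply_moves", "data": {
  "targets": [
    [-1, 0, 0, 0, 0]
  ]
}}

```text
time_s: 3.58
position: [0.4776, -0.2237, 0.143]
tcp_rot: [-2.058, 0.388, 1.997]
force: [-0.4, 0.4, 0.7]
finger_gap: 0.0855
```

Request:
{"op": "apply_moves", "data": {
  "targets": [
    [-1, 0, 0, -0.008, 0],
    [-1, 0, 0, 0, 0]
  ]
}}

```text
time_s: 3.75
position: [0.4781, -0.224, 0.1345]
tcp_rot: [-2.059, 0.388, 1.997]
force: [-0.7, 0.0, -0.3]
finger_gap: 0.0853
```

Request:
{"op": "apply_moves", "data": {
  "targets": [
    [-1, 0, 0, 0, 0]
  ]
}}

```text
time_s: 3.83
position: [0.4783, -0.2242, 0.1342]
tcp_rot: [-2.059, 0.388, 1.997]
force: [0.1, -0.2, -0.1]
finger_gap: 0.0852
```

Request:
{"op": "apply_moves", "data": {
  "targets": [
    [-1, 0, 0, 0, 0]
  ]
}}

```text
time_s: 3.92
position: [0.4783, -0.2241, 0.1339]
tcp_rot: [-2.058, 0.388, 1.997]
force: [-0.3, 0.3, -0.1]
finger_gap: 0.0854
```

Request:
{"op": "apply_moves", "data": {
  "targets": [
    [1, 0, 0, 0, 0],
    [1, 0, 0, 0, 0],
    [1, 0, 0, 0, 0],
    [1, 0, 0, 0, 0]
  ],
  "squeeze": 60
}}

```text
time_s: 4.25
position: [0.4787, -0.2244, 0.1342]
tcp_rot: [-2.059, 0.388, 1.997]
force: [-0.2, 0.3, 0.2]
finger_gap: 0.0388
```

Request:
{"op": "apply_moves", "data": {
  "targets": [
    [1, 0, 0, 0, 0],
    [1, 0, 0, 0, 0]
  ]
}}

```text
time_s: 4.42
position: [0.4788, -0.2245, 0.1344]
tcp_rot: [-2.06, 0.388, 1.996]
force: [0.6, -0.5, -2.1]
finger_gap: 0.015
```

Request:
{"op": "apply_moves", "data": {
  "targets": [
    [1, 0, 0, 0, 0]
  ]
}}

```text
time_s: 4.5
position: [0.4788, -0.2244, 0.1344]
tcp_rot: [-2.06, 0.388, 1.996]
force: [0.0, -1.0, -1.2]
finger_gap: 0.0147
```

Request:
{"op": "apply_moves", "data": {
  "targets": [
    [1, 0, 0, 0, 0]
  ]
}}

```text
time_s: 4.58
position: [0.4788, -0.2244, 0.1344]
tcp_rot: [-2.06, 0.388, 1.996]
force: [0.6, -0.4, -0.4]
finger_gap: 0.0148
```

Request:
{"op": "apply_moves", "data": {
  "targets": [
    [1, 0, 0, 0, 0],
    [1, 0, 0, 0, 0]
  ]
}}

```text
time_s: 4.75
position: [0.4788, -0.2244, 0.1344]
tcp_rot: [-2.06, 0.388, 1.996]
force: [0.3, -0.0, -0.6]
finger_gap: 0.0153
```

Request:
{"op": "apply_moves", "data": {
  "targets": [
    [1, 0, 0, 0.008, 0],
    [1, 0, 0, 0.012, 0],
    [1, 0, 0, 0.015, 0],
    [1, 0, 0, 0.015, 0],
    [1, 0, 0, 0.008, 0],
    [1, 0, 0, 0, 0]
  ],
  "squeeze": 80
}}

```text
time_s: 5.25
position: [0.4771, -0.2231, 0.196]
tcp_rot: [-2.055, 0.386, 2.0]
force: [0.2, -0.1, -2.1]
finger_gap: 0.0145
```

```bash
python3 - <<'E'
from h import *
f,P,T=wrist('w5.png');z=T[2,3]-.134
rect(P,(.479,-.225),.1,.02+z,.042+z,'box')
E
```

```text
t 5.25 tcp [ 0.4771 -0.2231  0.196 ] tool x [ 0.024  -0.0164 -0.9996] yawy -110.89 gap 0.014530866441767636 F [ 0.2 -0.1 -2.1] q [-0.65  0.07  1.96  0.    1.08  1.28]
box 7688 c 0.4766 -0.2237 wh [0.0844 0.1477] a 68.78 pca 155.1 medz 0.0961 mean [ 0.5084 -0.2359]
```

View pics/w5.png

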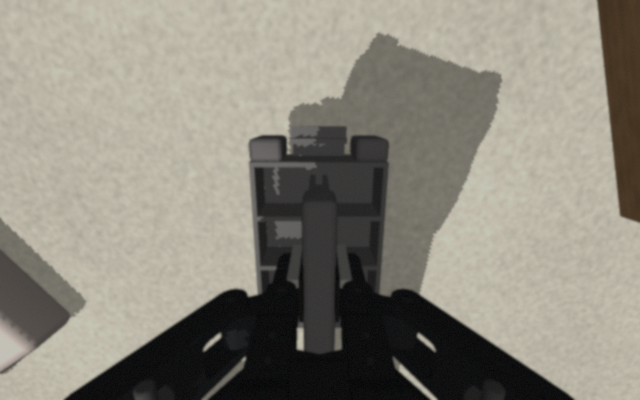

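Request:
{"op": "apply_moves", "data": {
  "targets": [
    [1, 0, 0, 0.01, 0],
    [1, 0, 0, 0.018, 0],
    [1, 0, 0.004, 0.02, 0],
    [1, 0.002, 0.01, 0.02, 2],
    [1, 0.004, 0.018, 0.018, 3],
    [1, 0.004, 0.02, 0.01, 3],
    [1, 0.004, 0.02, 0.004, 3],
    [1, 0.004, 0.02, 0, 3]
  ]
}}

```text
time_s: 5.97
position: [0.4916, -0.1288, 0.2978]
tcp_rot: [-2.182, 0.133, 2.146]
force: [0.5, 0.1, -2.1]
finger_gap: 0.0145
```

Request:
{"op": "apply_moves", "data": {
  "targets": [
    [1, 0.004, 0.022, 0, 3],
    [1, 0.004, 0.022, 0, 3],
    [1, 0.004, 0.022, 0, 3],
    [1, 0.004, 0.022, 0, 3],
    [1, 0.004, 0.022, 0, 2],
    [1, 0.004, 0.022, 0, 2],
    [1, 0.004, 0.022, 0, 2],
    [1, 0.004, 0.022, 0, 0]
  ]
}}

```text
time_s: 6.63
position: [0.5219, 0.0562, 0.2974]
tcp_rot: [2.12, 0.225, -2.095]
force: [0.9, 0.3, -2.5]
finger_gap: 0.0148
```

Request:
{"op": "apply_moves", "data": {
  "targets": [
    [1, 0.004, 0.022, 0, 0],
    [1, 0.004, 0.022, 0, 0],
    [1, 0.004, 0.022, 0, 0],
    [1, 0.004, 0.02, 0, 0],
    [1, 0.002, 0.014, 0, 0],
    [1, 0, 0.006, 0, 0],
    [1, 0, 0, 0, 0]
  ]
}}

```text
time_s: 7.22
position: [0.5378, 0.1715, 0.2949]
tcp_rot: [2.108, 0.232, -2.103]
force: [0.4, 0.3, -3.1]
finger_gap: 0.0148
```

```bash
python3 - <<'E'
from h import *
f,P,T=wrist('w6.png')
f=optics.grab_frame('top');save('top1.png',f)
E
```

```text
t 7.2167 tcp [0.5378 0.1715 0.2949] tool x [ 2.6e-03  1.0e-04 -1.0e+00] yawy -77.42 gap 0.01483859661065407 F [ 0.4  0.3 -3.1] q [ 0.11  0.05  1.79 -0.    1.3   1.46]
```

View pics/w6.png

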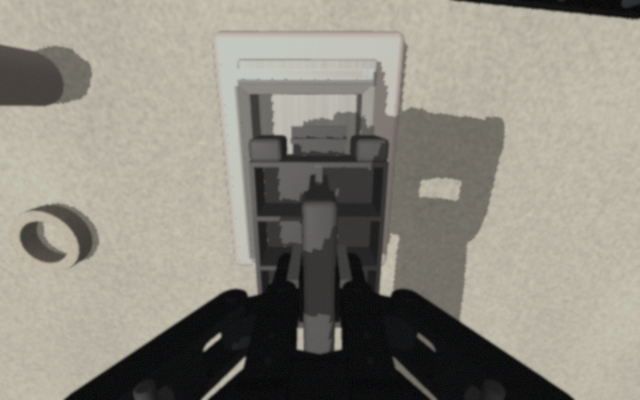

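```bash
python3 - <<'E'
from h import *
Rg=R.from_rotvec([-2.06,.388,1.996]).as_matrix()
o=Rg.T@(np.array([.4788,-.2246,0])-np.array([.4788,-.2244,.1344]));print('origin in tool',o)
f,P,T=wrist('w7.png')
print('pred origin world',(T[:3,:3]@o+T[:3,3]).round(4), 'underside z dir',(T[:3,:3]@Rg.T@[0,0,1]).round(4))
z=T[2,3]-.134
rect(P,(.54,.172),.12,z+.025,z+.045,'box')
rect(P,(.54,.172),.12,z+.084,z+.1,'bar')
# plane fit of rim points
c=T[:2,3];q=P.reshape(-1,3);m=(np.hypot(*(q[:,:2]-c).T)<.085)&(q[:,2]>z+.030)&(q[:,2]<z+.042);
A=np.c_[q[m,:2]-c,np.ones(m.sum())];print('rim plane',np.linalg.lstsq(A,q[m,2],rcond=None)[0])
rect(P,(.557,.186),.2,.105,.135,'bay wrist')
rect(P,(.557,.186),.2,.045,.062,'housing wrist')
E
```

```text
origin in tool [ 0.13432624 -0.00088822  0.00436708]
t 7.3167 tcp [0.5379 0.1703 0.295 ] tool x [ 2.9e-03 -4.0e-04 -1.0e+00] yawy -77.5 gap 0.014857590673779748 F [-0.1  0.1 -2.9] q [ 0.11  0.05  1.79 -0.    1.3   1.46]
pred origin world [0.5338 0.1702 0.1606] underside z dir [ 3.110e-02 -2.000e-04  9.995e-01]
box 6205 c 0.5338 0.1686 wh [0.1461 0.0845] a 12.43 pca 116.41 medz 0.1945 mean [0.5659 0.1759]
bar 6340 c 0.5412 0.1687 wh [0.0807 0.0404] a 28.61 pca -167.69 medz 0.25 mean [0.545  0.1708]
rim plane [-2.09138830e-02 -1.92075986e-04  1.95417916e-01]
bay wrist 6046 c 0.5571 0.1858 wh [0.175  0.1106] a 12.53 pca 147.09 medz 0.1244 mean [0.6081 0.2081]
housing wrist 11121 c 0.5584 0.1862 wh [0.2572 0.1905] a 12.45 pca 141.32 medz 0.0545 mean [0.6211 0.2071]
```

Request:
{"op": "apply_moves", "data": {
  "targets": [
    [1, 0.008, 0.006, 0, 0],
    [1, 0.008, 0.006, -0.004, 0],
    [1, 0.006, 0.004, -0.006, 0],
    [1, 0, 0, -0.006, 0],
    [1, 0, 0, 0, 0],
    [1, 0, 0, 0, 0]
  ]
}}

```text
time_s: 7.87
position: [0.5631, 0.1844, 0.277]
tcp_rot: [2.112, 0.223, -2.106]
force: [0.2, 0.6, -2.4]
finger_gap: 0.015
```

```bash
cat > m.py <<'E'
from h import *
import sys
o=np.array([0.1343,-0.0009,0.0044])
f,P,T=wrist(sys.argv[1])
print('pred origin',(T[:3,:3]@o+T[:3,3]).round(4))
z=T[2,3]-.134;c=T[:2,3]
rect(P,c,.12,z+.028,z+.042,'box')
q=P.reshape(-1,3);m=(np.hypot(*(q[:,:2]-c).T)<.085)&(q[:,2]>z+.030)&(q[:,2]<z+.042);
A=np.c_[q[m,:2]-c,np.ones(m.sum())];print('rim plane',np.linalg.lstsq(A,q[m,2],rcond=None)[0].round(4))
rect(P,(.557,.186),.2,.045,.062,'housing wrist')
E
python3 m.py w8.png
```

```text
t 7.8667 tcp [0.5631 0.1844 0.277 ] tool x [ 0.003  -0.0011 -1.    ] yawy -77.82 gap 0.014989779362063782 F [ 0.2  0.6 -2.4] q [ 0.13  0.14  1.73 -0.    1.27  1.48]
pred origin [0.559  0.1842 0.1427]
box 5674 c 0.5573 0.1824 wh [0.1404 0.0845] a 11.87 pca 104.17 medz 0.1767 mean [0.5925 0.1899]
rim plane [-0.0206 -0.0006  0.1775]
housing wrist 13283 c 0.5582 0.1861 wh [0.2578 0.1906] a 12.37 pca -178.63 medz 0.0545 mean [0.6133 0.1983]
```

View pics/w8.png

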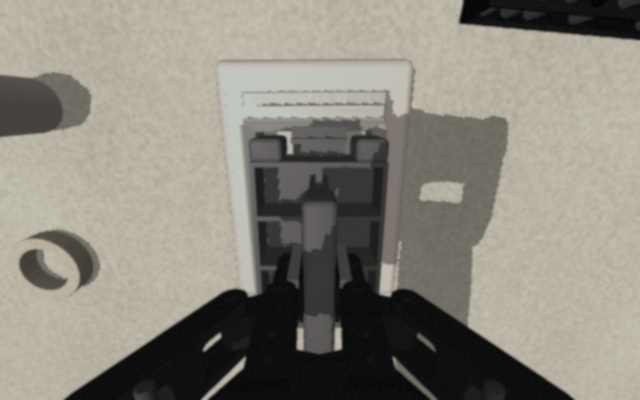

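Request:
{"op": "apply_moves", "data": {
  "targets": [
    [1, -0.0015, 0.003, 0, 0.5],
    [1, 0, 0, -0.004, 0],
    [1, 0, 0, -0.004, 0],
    [1, 0, 0, 0, 0]
  ]
}}

```text
time_s: 8.25
position: [0.5608, 0.1874, 0.2683]
tcp_rot: [2.106, 0.233, -2.101]
force: [-0.2, -0.2, -2.5]
finger_gap: 0.015
```

```bash
python3 m.py w9.png
python3 - <<'E'
import cv2
cv2.imwrite('pics/w9z.png',cv2.resize(cv2.imread('pics/w9.png')[80:300,200:440],None,fx=2.7,fy=2.7,interpolation=cv2.INTER_CUBIC))
E
```

```text
t 8.25 tcp [0.5608 0.1874 0.2683] tool x [ 0.0026 -0.0012 -1.    ] yawy -77.28 gap 0.014950378254415786 F [-0.2 -0.2 -2.5] q [ 0.13  0.14  1.74 -0.    1.25  1.48]
pred origin [0.5567 0.1872 0.134 ]
box 5665 c 0.5547 0.1853 wh [0.1408 0.0844] a 12.56 pca 108.38 medz 0.168 mean [0.59   0.1933]
rim plane [-0.0208 -0.0013  0.1688]
housing wrist 14253 c 0.5587 0.1861 wh [0.2566 0.1904] a 12.44 pca -170.92 medz 0.0546 mean [0.6125 0.1985]
```

View pics/w9z.png

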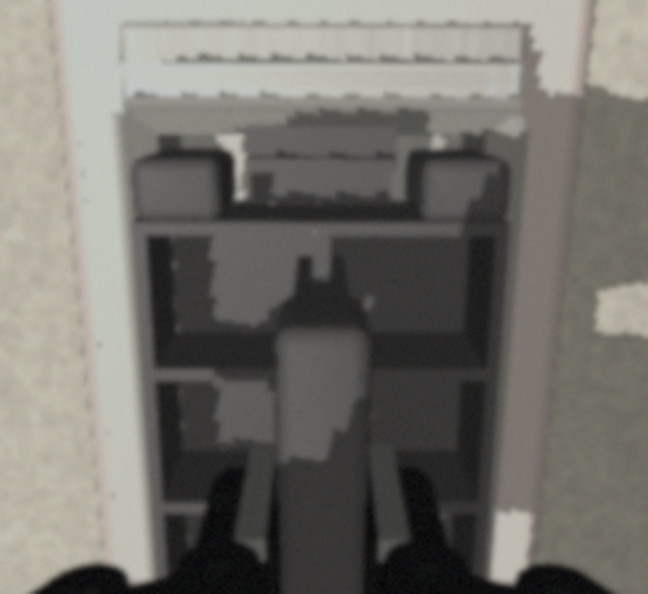

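Carrier and mouth look aligned, with even gaps at both sides (pixels 135–510 inside the mouth). I'll go down in small steps and watch the force.

Request:
{"op": "apply_moves", "data": {
  "targets": [
    [1, 0.0005, 0, -0.004, 0],
    [1, 0, 0, -0.004, 0],
    [1, 0, 0, 0, 0]
  ]
}}

```text
time_s: 8.55
position: [0.5616, 0.1874, 0.2604]
tcp_rot: [2.107, 0.233, -2.099]
force: [0.3, -0.4, -2.8]
finger_gap: 0.0147
```

Request:
{"op": "apply_moves", "data": {
  "targets": [
    [1, 0, 0, -0.004, 0],
    [1, 0, 0, -0.003, 0],
    [1, 0, 0, 0, 0]
  ]
}}

```text
time_s: 8.8
position: [0.5615, 0.1873, 0.2525]
tcp_rot: [2.107, 0.233, -2.1]
force: [-0.7, -0.4, -2.6]
finger_gap: 0.0146
```

```bash
python3 m.py w10.png
python3 - <<'E'
import cv2
cv2.imwrite('pics/w10z.png',cv2.resize(cv2.imread('pics/w10.png')[80:300,200:440],None,fx=2.7,fy=2.7,interpolation=cv2.INTER_CUBIC))
E
```

```text
t 8.8 tcp [0.5615 0.1873 0.2525] tool x [ 0.0038 -0.0011 -1.    ] yawy -77.29 gap 0.014612202896188932 F [-0.7 -0.4 -2.6] q [ 0.13  0.16  1.75 -0.    1.22  1.48]
pred origin [0.5576 0.1871 0.1182]
box 5668 c 0.5558 0.1851 wh [0.1404 0.0845] a 12.47 pca 107.43 medz 0.1522 mean [0.591  0.1932]
rim plane [-0.02   -0.0013  0.153 ]
housing wrist 14812 c 0.5656 0.1877 wh [0.2425 0.1909] a 12.31 pca 101.68 medz 0.0545 mean [0.6199 0.2   ]
```

View pics/w10z.png

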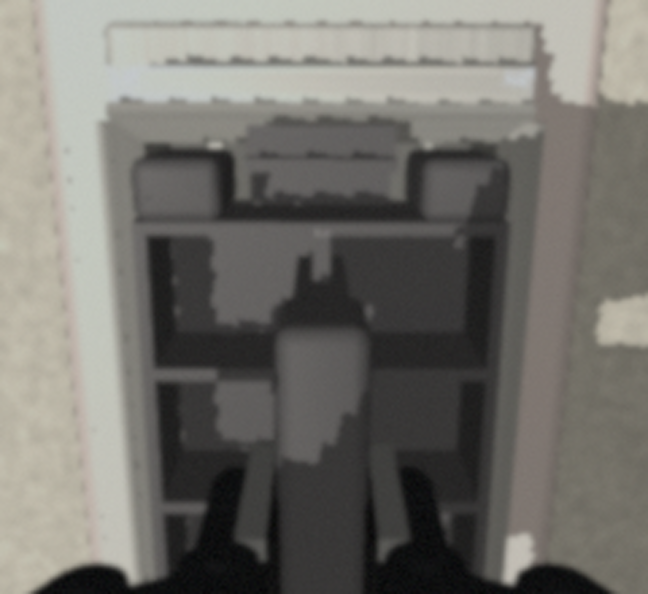

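In the mouth with no contact force yet. Continuing down.

Request:
{"op": "apply_moves", "data": {
  "targets": [
    [1, 0, 0, -0.004, 0],
    [1, 0, 0, -0.004, 0],
    [1, 0, 0, 0, 0]
  ]
}}

```text
time_s: 9.1
position: [0.5613, 0.1873, 0.2451]
tcp_rot: [2.106, 0.232, -2.101]
force: [-1.9, 0.6, -1.4]
finger_gap: 0.0146
```

Request:
{"op": "apply_moves", "data": {
  "targets": [
    [1, 0, 0, -0.004, 0],
    [1, 0, 0, -0.003, 0]
  ]
}}

```text
time_s: 9.27
position: [0.5612, 0.1873, 0.2394]
tcp_rot: [2.104, 0.232, -2.101]
force: [-4.4, -0.4, 4.8]
finger_gap: 0.0144
```

Request:
{"op": "apply_moves", "data": {
  "targets": [
    [1, -0.001, 0, -0.003, 0],
    [1, 0, 0, -0.004, 0]
  ]
}}

```text
time_s: 9.43
position: [0.5618, 0.1875, 0.2357]
tcp_rot: [2.11, 0.232, -2.096]
force: [-4.9, -0.8, 6.9]
finger_gap: 0.0147
```

Request:
{"op": "apply_moves", "data": {
  "targets": [
    [1, 0, 0, -0.004, 0],
    [1, 0, 0, -0.004, 0]
  ]
}}

```text
time_s: 9.6
position: [0.5623, 0.1877, 0.2303]
tcp_rot: [2.111, 0.232, -2.094]
force: [-7.7, -1.1, 6.0]
finger_gap: 0.0147
```

Request:
{"op": "apply_moves", "data": {
  "targets": [
    [1, -0.0015, -0.0003, -0.004, 0],
    [1, -0.001, 0, -0.004, 0]
  ]
}}

```text
time_s: 9.77
position: [0.5607, 0.1875, 0.2239]
tcp_rot: [2.114, 0.232, -2.091]
force: [-0.5, -0.4, 1.1]
finger_gap: 0.0148
```

Request:
{"op": "apply_moves", "data": {
  "targets": [
    [1, -0.001, 0, -0.005, 0],
    [1, -0.001, 0, -0.005, 0]
  ]
}}

```text
time_s: 9.93
position: [0.5602, 0.1876, 0.2192]
tcp_rot: [2.117, 0.232, -2.087]
force: [-26.6, -7.5, 50.2]
finger_gap: 0.0145
```

```bash
python3 m.py w11.png; python3 - <<'E'
from h import *
f=optics.grab_frame('scene');save('s2.png',f)
cv2.imwrite('pics/s2z.png',cv2.resize(f['img'][150:290,320:440,::-1],None,fx=4,fy=4,interpolation=cv2.INTER_CUBIC))
E
```

```text
t 9.9333 tcp [0.5602 0.1876 0.2192] tool x [ 0.0146 -0.0017 -0.9999] yawy -77.24 gap 0.014533412259225179 F [-26.6  -7.5  50.2] q [ 0.13  0.19  1.78 -0.    1.15  1.48]
pred origin [0.5577 0.1873 0.0849]
box 16648 c 0.5621 0.1868 wh [0.1656 0.1108] a 12.46 pca 117.83 medz 0.1211 mean [0.5993 0.1952]
rim plane [0.0005 0.0007 0.1218]
housing wrist 16049 c 0.5804 0.1908 wh [0.2124 0.1901] a 12.63 pca 105.24 medz 0.0545 mean [0.6342 0.2042]
```

View pics/w11.png

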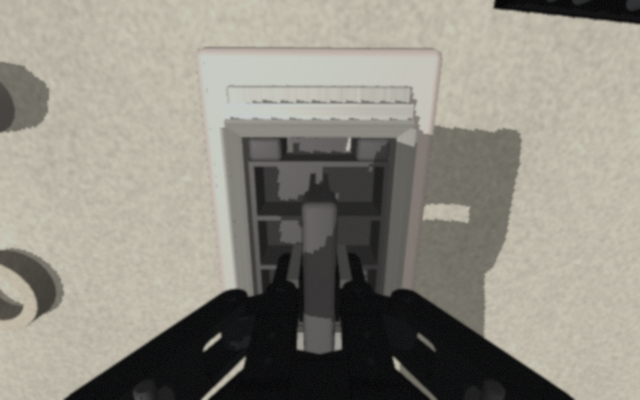

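View pics/s2z.png

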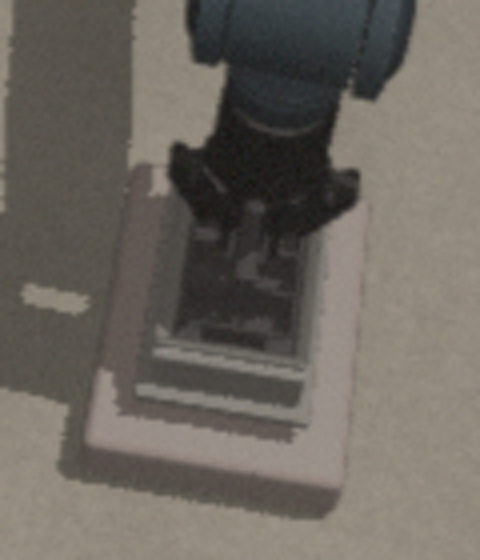

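Force rose to 50 N, so something has bottomed out. I'll relax and check that both ends are down.

Request:
{"op": "apply_moves", "data": {
  "targets": [
    [1, 0, 0, 0, 0],
    [1, 0, 0, 0.0005, 0]
  ]
}}

```text
time_s: 10.2
position: [0.5602, 0.1877, 0.2209]
tcp_rot: [2.12, 0.231, -2.085]
force: [-0.7, 0.3, -2.5]
finger_gap: 0.0149
```

```bash
cat > lev.py <<'E'
from h import *
import sys
def ends(P,img,tag):
    b=np.radians(12.45);c=np.array([.5575,.186])
    d=P[...,:2]-c;u=d@[np.cos(b),np.sin(b)];v=d@[-np.sin(b),np.cos(b)];Z=P[...,2]
    dark=img.max(-1)<110
    bar=(abs(v)<.006)&(abs(u)<.044)&(Z>.165)&(Z<.185)
    if bar.sum()>20:
        A=np.c_[u[bar],np.ones(bar.sum())];s=np.linalg.lstsq(A,Z[bar],rcond=None)[0]
        print(tag,'bar n',bar.sum(),'u',u[bar].min().round(3),u[bar].max().round(3),'slope,z0',s.round(4))
    for n,m in dict(far=(u>.045)&(u<.068),near=(u<-.045)&(u>-.068),left=(v>.036)&(v<.0425)&(abs(u)<.045),right=(v<-.036)&(v>-.0425)&(abs(u)<.045)).items():
        m=m&(abs(v)<.0425)&(Z>.112)&(Z<.132);
        if m.sum()>5: print(tag,n,m.sum(),'z pct',np.percentile(Z[m],[10,50,90]).round(4))
f,P,T=wrist(sys.argv[1]);ends(P,f['img'],'wrist')
for n in('scene','top'):
    f=optics.grab_frame(n);ends(cloud(f,f['pose']),f['img'],n)
    save(n+'_'+sys.argv[1],f)
E
python3 lev.py w12.png
```

```text
t 10.2 tcp [0.5602 0.1877 0.2209] tool x [ 0.0169 -0.0012 -0.9999] yawy -77.27 gap 0.01493745656603486 F [-0.7  0.3 -2.5] q [ 0.13  0.19  1.78 -0.    1.15  1.48]
wrist bar n 3707 u -0.034 0.044 slope,z0 [-0.0064  0.1763]
wrist far 2943 z pct [0.1181 0.1216 0.1226]
wrist near 30 z pct [0.1182 0.1192 0.1198]
wrist left 973 z pct [0.1147 0.1218 0.1229]
wrist right 994 z pct [0.1146 0.1219 0.123 ]
scene bar n 85 u -0.019 0.044 slope,z0 [0.0062 0.1762]
scene far 126 z pct [0.1154 0.1206 0.1237]
scene left 31 z pct [0.117  0.1208 0.1237]
scene right 33 z pct [0.1178 0.1223 0.1254]
top near 39 z pct [0.1179 0.1216 0.1257]
top right 20 z pct [0.1186 0.1208 0.1259]
```

Request:
{"op": "apply_moves", "data": {
  "targets": [
    [1, -0.0005, 0, -0.002, 0],
    [1, 0, 0, -0.002, 0]
  ]
}}

```text
time_s: 10.52
position: [0.5602, 0.1877, 0.2194]
tcp_rot: [2.118, 0.231, -2.086]
force: [-13.4, -3.7, 19.8]
finger_gap: 0.0144
```

```bash
python3 lev.py w13.png
```

```text
t 10.5167 tcp [0.5602 0.1877 0.2194] tool x [ 0.0154 -0.0019 -0.9999] yawy -77.25 gap 0.014449448487471334 F [-13.4  -3.7  19.8] q [ 0.13  0.19  1.78 -0.    1.15  1.48]
wrist bar n 3725 u -0.035 0.044 slope,z0 [-0.0012  0.1748]
wrist far 2906 z pct [0.1169 0.1204 0.1214]
wrist near 29 z pct [0.1166 0.1172 0.1179]
wrist left 925 z pct [0.1147 0.1204 0.1214]
wrist right 936 z pct [0.1147 0.1205 0.1215]
scene bar n 86 u -0.023 0.044 slope,z0 [0.0052 0.175 ]
scene far 125 z pct [0.1152 0.1205 0.1239]
scene left 31 z pct [0.117  0.1205 0.123 ]
scene right 33 z pct [0.1163 0.1214 0.123 ]
top near 36 z pct [0.1174 0.1207 0.1254]
top right 22 z pct [0.1146 0.1205 0.1249]
```

The bar top is at 0.1748 and level, which matches home. Next is a gentle tug to confirm both tabs have caught.

Request:
{"op": "apply_moves", "data": {
  "targets": [
    [1, 0, 0, 0.002, 0],
    [1, 0, 0, 0.002, 0],
    [1, 0, 0, 0.001, 0]
  ]
}}

```text
time_s: 10.92
position: [0.5599, 0.1877, 0.2229]
tcp_rot: [2.118, 0.231, -2.086]
force: [2.2, 1.8, -5.7]
finger_gap: 0.0146
```

Request:
{"op": "apply_moves", "data": {
  "targets": [
    [1, 0, 0, 0.001, 0]
  ]
}}

```text
time_s: 11.0
position: [0.5597, 0.1877, 0.2229]
tcp_rot: [2.118, 0.231, -2.086]
force: [1.0, -0.3, -5.9]
finger_gap: 0.0144
```

```bash
python3 lev.py w14.png
```

```text
t 11.0 tcp [0.5597 0.1877 0.2229] tool x [ 0.0152 -0.0016 -0.9999] yawy -77.25 gap 0.01439000074856338 F [ 1.  -0.3 -5.9] q [ 0.13  0.19  1.78 -0.    1.16  1.48]
wrist bar n 3740 u -0.035 0.044 slope,z0 [-0.0035  0.1782]
wrist far 3148 z pct [0.1192 0.1235 0.1247]
wrist near 30 z pct [0.1198 0.1206 0.1214]
wrist left 1051 z pct [0.115  0.1235 0.1247]
wrist right 1060 z pct [0.1149 0.1237 0.1249]
scene bar n 86 u -0.021 0.044 slope,z0 [-0.0118  0.1788]
scene far 146 z pct [0.1178 0.1228 0.1269]
scene left 38 z pct [0.1138 0.1233 0.1265]
scene right 32 z pct [0.1196 0.1243 0.1273]
top near 39 z pct [0.1194 0.1247 0.1281]
top left 6 z pct [0.117  0.1212 0.1258]
top right 24 z pct [0.1164 0.1232 0.1277]
```

Request:
{"op": "apply_moves", "data": {
  "targets": [
    [1, 0, 0, 0.0025, 0],
    [1, 0, 0, 0.001, 0]
  ]
}}

```text
time_s: 11.32
position: [0.5591, 0.1875, 0.223]
tcp_rot: [2.117, 0.231, -2.088]
force: [2.2, -0.1, -7.5]
finger_gap: 0.0143
```

```bash
python3 lev.py w15.png | head -4
```

```text
t 11.3167 tcp [0.5591 0.1875 0.223 ] tool x [ 0.0139 -0.0015 -0.9999] yawy -77.27 gap 0.014334736717014056 F [ 2.2 -0.1 -7.5] q [ 0.13  0.19  1.78 -0.    1.16  1.48]
wrist bar n 3791 u -0.036 0.044 slope,z0 [-0.0025  0.1784]
wrist far 3315 z pct [0.1178 0.1237 0.1249]
wrist near 20 z pct [0.1199 0.1206 0.1212]
```

The carrier is firmly retained: it stopped at +3.5 mm, level, and held there as the pull increased. Pressing home again.

Request:
{"op": "apply_moves", "data": {
  "targets": [
    [1, 0, 0, -0.003, 0],
    [1, 0, 0, -0.003, 0],
    [1, 0, 0, -0.002, 0]
  ]
}}

```text
time_s: 11.72
position: [0.5599, 0.1877, 0.2198]
tcp_rot: [2.116, 0.231, -2.088]
force: [-2.6, -0.5, 1.5]
finger_gap: 0.0145
```

```bash
python3 lev.py w16.png | head -4
```

```text
t 11.7167 tcp [0.5599 0.1877 0.2198] tool x [ 0.014  -0.002  -0.9999] yawy -77.24 gap 0.014537438293213183 F [-2.6 -0.5  1.5] q [ 0.13  0.19  1.78 -0.    1.15  1.48]
wrist bar n 3729 u -0.035 0.044 slope,z0 [-0.0068  0.1752]
wrist far 3039 z pct [0.1168 0.1204 0.1214]
wrist near 30 z pct [0.1173 0.1179 0.1185]
```

Request:
{"op": "apply_moves", "data": {
  "targets": [
    [1, 0, 0, -0.002, 0],
    [1, 0, 0, -0.001, 0]
  ]
}}

```text
time_s: 12.03
position: [0.5604, 0.1879, 0.2198]
tcp_rot: [2.118, 0.231, -2.086]
force: [-2.7, 0.1, 0.4]
finger_gap: 0.0148
```

Request:
{"op": "apply_moves", "data": {
  "targets": [
    [-1, 0, 0, 0, 0],
    [-1, 0, 0, 0, 0],
    [-1, 0, 0, 0, 0],
    [-1, 0, 0, 0, 0],
    [-1, 0, 0, 0, 0],
    [-1, 0, 0, 0, 0],
    [-1, 0, 0, 0, 0]
  ]
}}

```text
time_s: 12.62
position: [0.5614, 0.1879, 0.2207]
tcp_rot: [2.121, 0.231, -2.082]
force: [0.5, 0.2, -0.0]
finger_gap: 0.0854
```

```bash
python3 lev.py w17.png
```

```text
t 12.6167 tcp [0.5614 0.1879 0.2207] tool x [ 0.0188 -0.0017 -0.9998] yawy -77.24 gap 0.08544157108501195 F [ 0.5  0.2 -0. ] q [ 0.13  0.19  1.78 -0.    1.15  1.48]
wrist bar n 3637 u -0.035 0.044 slope,z0 [-0.0003  0.1747]
wrist far 2986 z pct [0.1168 0.1204 0.1214]
wrist near 1846 z pct [0.1143 0.12   0.1211]
wrist left 958 z pct [0.1147 0.1203 0.1214]
wrist right 978 z pct [0.1145 0.1204 0.1214]
scene bar n 79 u -0.02 0.041 slope,z0 [0.0393 0.1747]
scene far 117 z pct [0.1153 0.1199 0.1237]
scene near 60 z pct [0.1125 0.1189 0.1222]
scene left 33 z pct [0.1181 0.1214 0.125 ]
scene right 33 z pct [0.116  0.1208 0.1246]
top near 37 z pct [0.1163 0.1204 0.1246]
top left 6 z pct [0.1155 0.1187 0.1235]
top right 19 z pct [0.1142 0.1193 0.1226]
```

View pics/w17.png

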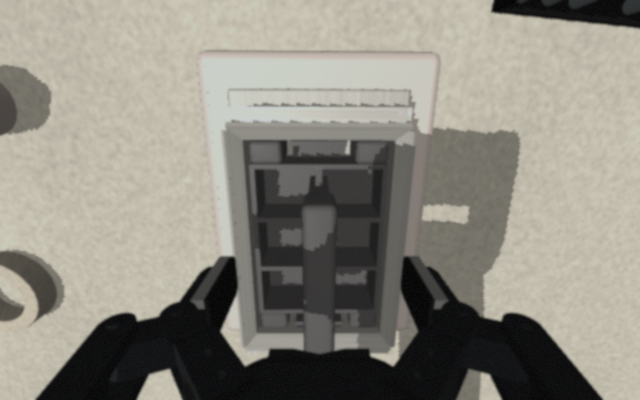

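The carrier is released and sits level at home, with both ends' rims at about 0.1204. I'll retreat upward and take a final check.

Request:
{"op": "apply_moves", "data": {
  "targets": [
    [-1, 0, 0, 0.01, 0],
    [-1, 0, 0, 0.015, 0],
    [-1, 0, 0, 0.02, 0],
    [-1, 0, 0, 0.02, 0],
    [-1, 0, 0, 0.02, 0],
    [-1, 0, 0, 0.01, 0],
    [-1, 0, 0, 0, 0],
    [-1, 0, 0, 0, 0]
  ]
}}

```text
time_s: 13.43
position: [0.5601, 0.1877, 0.3227]
tcp_rot: [2.121, 0.231, -2.083]
force: [-0.4, 0.6, -0.8]
finger_gap: 0.0849
```

```bash
python3 lev.py w18.png
```

```text
t 13.4333 tcp [0.5601 0.1877 0.3227] tool x [ 0.0181 -0.0018 -0.9998] yawy -77.23 gap 0.08491903203998061 F [-0.4  0.6 -0.8] q [ 0.13  0.09  1.7  -0.    1.34  1.48]
wrist bar n 1454 u -0.043 0.044 slope,z0 [0.0002 0.1747]
wrist far 1142 z pct [0.1169 0.1204 0.1215]
wrist near 841 z pct [0.1147 0.1201 0.1212]
wrist left 378 z pct [0.1149 0.1205 0.1215]
wrist right 385 z pct [0.116  0.1205 0.1215]
scene bar n 108 u -0.043 0.044 slope,z0 [0.0149 0.1746]
scene far 121 z pct [0.1169 0.1204 0.1238]
scene near 117 z pct [0.1149 0.1198 0.1235]
scene left 36 z pct [0.1154 0.1198 0.1238]
scene right 33 z pct [0.117  0.1198 0.1239]
top far 9 z pct [0.1177 0.1218 0.1232]
top near 50 z pct [0.1165 0.1208 0.1246]
top left 10 z pct [0.1175 0.1202 0.1249]
top right 29 z pct [0.1149 0.1203 0.1242]
```

View pics/w18.png

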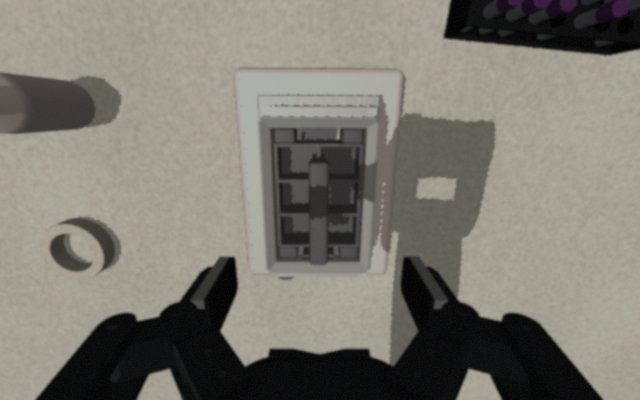

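View pics/scene_w18.png

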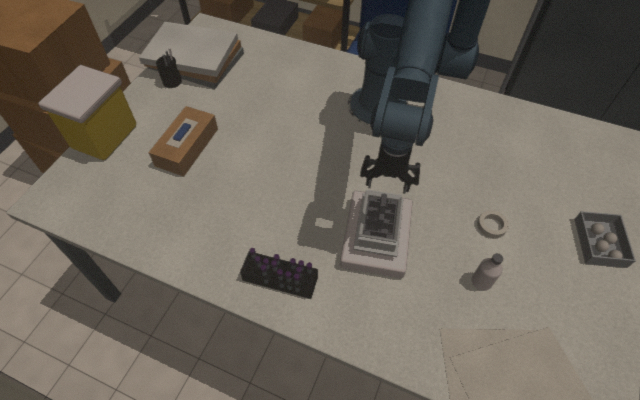

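The carrier sits square and level in the bay, with the bar at pixel (318,210) in the wrist view. The gripper is clear of it, and the rack, bottle, glove box and tape are where they were. Handing in.

```bash
python3 -c "
from plant import finish_job;print(finish_job())"
```

```text
the job is handed in; nothing more can be done
None
```

The carrier is latched in the mixer bay and sitting home, the gripper has let go and is clear, and the job is handed in. It took about 13.5 s of the 40 s allowed.

**What I did:** I gripped the carrier by its handle, carried it to the mixer and lined it up with the bay. I pressed it down in small steps until the tabs passed the ledges and it met the floor. The first press to the floor peaked at about 50 N at the wrist, under the 120 N limit.

**Checks that passed:**
- **Latching:** A tug of up to about 7.5 N (including the carrier's weight) lifted it only 3.5 mm. It stayed level and stopped there, as expected with both tabs caught under the ledges. I then pressed it back down and released it.
- **Home position:** After release, the bar top reads 0.1747 m (0.175 m expected), level. Both end rims read about 0.120 m (0.121 m expected).
- **Bystanders:** The tube rack, bottle, glove box and tape roll look to be where they were in the camera images.

**What went wrong or disagreed:**
- **First grip:** The tool rose about 10 mm while closing and gripped too high, dragging the carrier about 7 mm along the table. I opened, moved back down and gripped again.
- **Second press:** The last press before release read only 0.4 to 1.5 N at the wrist, so I relied on the height readings after release for the home position.
- **Scene camera:** Its reading of the bar's slope was noisy (0.015), while the wrist camera read it as level.

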